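# Load the vial shaker in rack order

### The job

Load the shaker: move the four capped vials from the white bench rack into the aluminium tray on the shaker, keeping them in the same order. Work one vial at a time, starting at the red end: the vial next to the rack's red end block goes into the compartment next to the tray's red end block, the next vial into the next compartment and so on, each one standing in the tray before the next leaves the rack. They are glass, so set them down gently, keep them upright, and leave the reagent bottle, beaker and flask where they stand.

Things in the scene. Friction and masses are not known exactly. Their poses are not given: they have to be found in the camera images.
- bench_rack: white plastic rack that holds the vials, fixed, turned any way round. Four 44 mm square compartments in a row, centres at x 0, y +70.5 (first, by the red end block), +23.5, -23.5, -70.5 mm; 3 mm walls. Its +y end block is red, its -y one white. Origin: centre of underside, at bench height; the floor the vials stand on is 7 mm and the wall tops 37 mm above it.
- shaker: white 230 mm platform shaker, fixed, off; empty aluminium tray on its black platform. Four 44 mm square compartments in a row, centres at x 0, y +70.5 (first, by the red end block), +23.5, -23.5, -70.5 mm; 3 mm walls. The tray's +y end block is red. Origin: under the tray's middle, at bench height; above it: tray floor 86, wall tops 116, clamp screws beside the tray (x -31, +31) 98 mm.
- vial_blue: amber glass vial, white label, blue screw cap; 27.5 mm diameter, 95 mm tall, the cap (26.6 mm diameter) its top 16 mm, about 60 g. Stands upright in one of the rack's compartments at the start; which one varies. Origin: centre of its underside; z up along its axis.
- vial_green: amber glass vial, white label, green screw cap; 27.5 mm diameter, 95 mm tall, the cap (26.6 mm diameter) its top 16 mm, about 60 g. Stands upright in one of the rack's compartments at the start; which one varies. Origin: centre of its underside; z up along its axis.
- vial_yellow: amber glass vial, white label, yellow screw cap; 27.5 mm diameter, 95 mm tall, the cap (26.6 mm diameter) its top 16 mm, about 60 g. Stands upright in one of the rack's compartments at the start; which one varies. Origin: centre of its underside; z up along its axis.
- vial_black: amber glass vial, white label, black screw cap; 27.5 mm diameter, 95 mm tall, the cap (26.6 mm diameter) its top 16 mm, about 60 g. Stands upright in one of the rack's compartments at the start; which one varies. Origin: centre of its underside; z up along its axis.
- reagent_bottle: larger amber reagent bottle with a blue cap, 64 mm diameter, 135 mm tall; not to be moved. Origin: centre of its underside.
- beaker: empty glass beaker, 54 mm diameter, 72 mm tall; not to be moved. Origin: centre of its underside.
- flask: conical glass flask with a cork, 80 mm diameter, 125 mm tall; not to be moved. Origin: centre of its underside.

How it is judged:
On the way, in this order (a step that is already met when the one before it is completed fails the run):
1. a vial is in the first compartment of the tray, counted from its red end (((y of vial_blue in the frame of shaker between 0.0505 and 0.0905 m and x of vial_blue in the frame of shaker between -0.02 and 0.02 m and z of vial_blue in the frame of shaker between 0.075 and 0.099 m) or (y of vial_green in the frame of shaker between 0.0505 and 0.0905 m and x of vial_green in the frame of shaker between -0.02 and 0.02 m and z of vial_green in the frame of shaker between 0.075 and 0.099 m) or (y of vial_yellow in the frame of shaker between 0.0505 and 0.0905 m and x of vial_yellow in the frame of shaker between -0.02 and 0.02 m and z of vial_yellow in the frame of shaker between 0.075 and 0.099 m) or (y of vial_black in the frame of shaker between 0.0505 and 0.0905 m and x of vial_black in the frame of shaker between -0.02 and 0.02 m and z of vial_black in the frame of shaker between 0.075 and 0.099 m))), for 0.2 s.
2. a vial is in the second compartment of the tray, counted from its red end (((y of vial_blue in the frame of shaker between 0.0035 and 0.0435 m and x of vial_blue in the frame of shaker between -0.02 and 0.02 m and z of vial_blue in the frame of shaker between 0.075 and 0.099 m) or (y of vial_green in the frame of shaker between 0.0035 and 0.0435 m and x of vial_green in the frame of shaker between -0.02 and 0.02 m and z of vial_green in the frame of shaker between 0.075 and 0.099 m) or (y of vial_yellow in the frame of shaker between 0.0035 and 0.0435 m and x of vial_yellow in the frame of shaker between -0.02 and 0.02 m and z of vial_yellow in the frame of shaker between 0.075 and 0.099 m) or (y of vial_black in the frame of shaker between 0.0035 and 0.0435 m and x of vial_black in the frame of shaker between -0.02 and 0.02 m and z of vial_black in the frame of shaker between 0.075 and 0.099 m))), for 0.2 s.
3. a vial is in the third compartment of the tray, counted from its red end (((y of vial_blue in the frame of shaker between -0.0435 and -0.0035 m and x of vial_blue in the frame of shaker between -0.02 and 0.02 m and z of vial_blue in the frame of shaker between 0.075 and 0.099 m) or (y of vial_green in the frame of shaker between -0.0435 and -0.0035 m and x of vial_green in the frame of shaker between -0.02 and 0.02 m and z of vial_green in the frame of shaker between 0.075 and 0.099 m) or (y of vial_yellow in the frame of shaker between -0.0435 and -0.0035 m and x of vial_yellow in the frame of shaker between -0.02 and 0.02 m and z of vial_yellow in the frame of shaker between 0.075 and 0.099 m) or (y of vial_black in the frame of shaker between -0.0435 and -0.0035 m and x of vial_black in the frame of shaker between -0.02 and 0.02 m and z of vial_black in the frame of shaker between 0.075 and 0.099 m))), for 0.2 s.
4. a vial is in the fourth compartment of the tray, counted from its red end (((y of vial_blue in the frame of shaker between -0.0905 and -0.0505 m and x of vial_blue in the frame of shaker between -0.02 and 0.02 m and z of vial_blue in the frame of shaker between 0.075 and 0.099 m) or (y of vial_green in the frame of shaker between -0.0905 and -0.0505 m and x of vial_green in the frame of shaker between -0.02 and 0.02 m and z of vial_green in the frame of shaker between 0.075 and 0.099 m) or (y of vial_yellow in the frame of shaker between -0.0905 and -0.0505 m and x of vial_yellow in the frame of shaker between -0.02 and 0.02 m and z of vial_yellow in the frame of shaker between 0.075 and 0.099 m) or (y of vial_black in the frame of shaker between -0.0905 and -0.0505 m and x of vial_black in the frame of shaker between -0.02 and 0.02 m and z of vial_black in the frame of shaker between 0.075 and 0.099 m))), for 0.2 s.
At the end, for the whole second after the job is handed in: Each of the tray's four compartments holds one vial (centre within 12 mm of the compartment's in x and y, underside within 6 mm of the tray's floor, tilt under 0.12 rad), released and at rest, so that the rack is empty and the vials stand in the order they had in the rack, counted from the red end (x of vial_blue in the frame of shaker between -0.012 and 0.012 m and x of vial_green in the frame of shaker between -0.012 and 0.012 m and x of vial_yellow in the frame of shaker between -0.012 and 0.012 m and x of vial_black in the frame of shaker between -0.012 and 0.012 m and z of vial_blue in the frame of shaker between 0.08 and 0.092 m and z of vial_green in the frame of shaker between 0.08 and 0.092 m and z of vial_yellow in the frame of shaker between 0.08 and 0.092 m and z of vial_black in the frame of shaker between 0.08 and 0.092 m and angle between each of vial_blue, vial_green, vial_yellow, vial_black's own z axis and vertical below 0.12 rad and linear speed of each of vial_blue, vial_green, vial_yellow, vial_black below 0.02 m/s and angular speed of each of vial_blue, vial_green, vial_yellow, vial_black below 0.2 rad/s and (y of vial_blue in the frame of shaker between 0.0585 and 0.0825 m or y of vial_green in the frame of shaker between 0.0585 and 0.0825 m or y of vial_yellow in the frame of shaker between 0.0585 and 0.0825 m or y of vial_black in the frame of shaker between 0.0585 and 0.0825 m) and (y of vial_blue in the frame of shaker between 0.0115 and 0.0355 m or y of vial_green in the frame of shaker between 0.0115 and 0.0355 m or y of vial_yellow in the frame of shaker between 0.0115 and 0.0355 m or y of vial_black in the frame of shaker between 0.0115 and 0.0355 m) and (y of vial_blue in the frame of shaker between -0.0355 and -0.0115 m or y of vial_green in the frame of shaker between -0.0355 and -0.0115 m or y of vial_yellow in the frame of shaker between -0.0355 and -0.0115 m or y of vial_black in the frame of shaker between -0.0355 and -0.0115 m) and (y of vial_blue in the frame of shaker between -0.0825 and -0.0585 m or y of vial_green in the frame of shaker between -0.0825 and -0.0585 m or y of vial_yellow in the frame of shaker between -0.0825 and -0.0585 m or y of vial_black in the frame of shaker between -0.0825 and -0.0585 m)); the robot touches nothing.
It fails at once if a vial leaves the rack before the one ahead of it stands in the tray, or a compartment of the tray is emptied again ((not ((y of vial_blue in the frame of bench_rack between 0.0035 and 0.0435 m and z of vial_blue in the frame of bench_rack between -0.002 and 0.022 m) or (y of vial_green in the frame of bench_rack between 0.0035 and 0.0435 m and z of vial_green in the frame of bench_rack between -0.002 and 0.022 m) or (y of vial_yellow in the frame of bench_rack between 0.0035 and 0.0435 m and z of vial_yellow in the frame of bench_rack between -0.002 and 0.022 m) or (y of vial_black in the frame of bench_rack between 0.0035 and 0.0435 m and z of vial_black in the frame of bench_rack between -0.002 and 0.022 m)) and not ((y of vial_blue in the frame of shaker between 0.0505 and 0.0905 m and x of vial_blue in the frame of shaker between -0.02 and 0.02 m and z of vial_blue in the frame of shaker between 0.075 and 0.099 m) or (y of vial_green in the frame of shaker between 0.0505 and 0.0905 m and x of vial_green in the frame of shaker between -0.02 and 0.02 m and z of vial_green in the frame of shaker between 0.075 and 0.099 m) or (y of vial_yellow in the frame of shaker between 0.0505 and 0.0905 m and x of vial_yellow in the frame of shaker between -0.02 and 0.02 m and z of vial_yellow in the frame of shaker between 0.075 and 0.099 m) or (y of vial_black in the frame of shaker between 0.0505 and 0.0905 m and x of vial_black in the frame of shaker between -0.02 and 0.02 m and z of vial_black in the frame of shaker between 0.075 and 0.099 m))) or (not ((y of vial_blue in the frame of bench_rack between -0.0435 and -0.0035 m and z of vial_blue in the frame of bench_rack between -0.002 and 0.022 m) or (y of vial_green in the frame of bench_rack between -0.0435 and -0.0035 m and z of vial_green in the frame of bench_rack between -0.002 and 0.022 m) or (y of vial_yellow in the frame of bench_rack between -0.0435 and -0.0035 m and z of vial_yellow in the frame of bench_rack between -0.002 and 0.022 m) or (y of vial_black in the frame of bench_rack between -0.0435 and -0.0035 m and z of vial_black in the frame of bench_rack between -0.002 and 0.022 m)) and not ((y of vial_blue in the frame of shaker between 0.0035 and 0.0435 m and x of vial_blue in the frame of shaker between -0.02 and 0.02 m and z of vial_blue in the frame of shaker between 0.075 and 0.099 m) or (y of vial_green in the frame of shaker between 0.0035 and 0.0435 m and x of vial_green in the frame of shaker between -0.02 and 0.02 m and z of vial_green in the frame of shaker between 0.075 and 0.099 m) or (y of vial_yellow in the frame of shaker between 0.0035 and 0.0435 m and x of vial_yellow in the frame of shaker between -0.02 and 0.02 m and z of vial_yellow in the frame of shaker between 0.075 and 0.099 m) or (y of vial_black in the frame of shaker between 0.0035 and 0.0435 m and x of vial_black in the frame of shaker between -0.02 and 0.02 m and z of vial_black in the frame of shaker between 0.075 and 0.099 m))) or (not ((y of vial_blue in the frame of bench_rack between -0.0905 and -0.0505 m and z of vial_blue in the frame of bench_rack between -0.002 and 0.022 m) or (y of vial_green in the frame of bench_rack between -0.0905 and -0.0505 m and z of vial_green in the frame of bench_rack between -0.002 and 0.022 m) or (y of vial_yellow in the frame of bench_rack between -0.0905 and -0.0505 m and z of vial_yellow in the frame of bench_rack between -0.002 and 0.022 m) or (y of vial_black in the frame of bench_rack between -0.0905 and -0.0505 m and z of vial_black in the frame of bench_rack between -0.002 and 0.022 m)) and not ((y of vial_blue in the frame of shaker between -0.0435 and -0.0035 m and x of vial_blue in the frame of shaker between -0.02 and 0.02 m and z of vial_blue in the frame of shaker between 0.075 and 0.099 m) or (y of vial_green in the frame of shaker between -0.0435 and -0.0035 m and x of vial_green in the frame of shaker between -0.02 and 0.02 m and z of vial_green in the frame of shaker between 0.075 and 0.099 m) or (y of vial_yellow in the frame of shaker between -0.0435 and -0.0035 m and x of vial_yellow in the frame of shaker between -0.02 and 0.02 m and z of vial_yellow in the frame of shaker between 0.075 and 0.099 m) or (y of vial_black in the frame of shaker between -0.0435 and -0.0035 m and x of vial_black in the frame of shaker between -0.02 and 0.02 m and z of vial_black in the frame of shaker between 0.075 and 0.099 m)))).
It fails at once if a vial is dropped into the tray (moves at over 0.6 m/s within 25 mm of its floor) ((linear speed of vial_blue above 0.6 m/s and z of vial_blue in the frame of shaker below 0.111 m and horizontal distance between vial_blue and shaker below 0.09 m) or (linear speed of vial_green above 0.6 m/s and z of vial_green in the frame of shaker below 0.111 m and horizontal distance between vial_green and shaker below 0.09 m) or (linear speed of vial_yellow above 0.6 m/s and z of vial_yellow in the frame of shaker below 0.111 m and horizontal distance between vial_yellow and shaker below 0.09 m) or (linear speed of vial_black above 0.6 m/s and z of vial_black in the frame of shaker below 0.111 m and horizontal distance between vial_black and shaker below 0.09 m)).
It fails at once if a vial is tipped over (more than 45 degrees) (angle between any of vial_blue, vial_green, vial_yellow, vial_black's own z axis and vertical above 0.79 rad).
It fails at once if the reagent bottle, beaker or flask is shifted by more than 30 mm or tipped over (distance of any of reagent_bottle, beaker, flask from where it was at the start of the episode above 0.03 m or angle between any of reagent_bottle, beaker, flask's own z axis and vertical above 0.5 rad).
It also fails if it takes over 109 s, if anything falls off the work surface, if the arm or the gripper's body presses on something with over 40 N, if the wrist force passes 120 N, or if a joint passes its speed limit or range.

### The arm

A 7-joint arm with a two-finger parallel gripper is mounted at the origin on the work surface. World frame = base frame: x ahead of the robot, y to its left, z up, the work surface at z = 0. Lengths are in m, angles in rad, forces in N, time in s.
With the tool pointing down it reaches from about 0.4 to 0.875 m from the base axis. Payload 19.3 kg.
Tool frame: the origin (TCP) lies at the very end of the fingers, on their centre line; the grasp point (between the pads) lies 19 mm behind it; z points along the fingers, y is the line along which they close (so a half turn about z gives the same grasp; the last joint's range is limited). The gripper opens to 85 mm and grips with 20 to 120 N. Pads are 22 mm wide; open, the fingers measure 114 mm over their backs; the gripper's body (76 mm by 85 mm) begins 54 mm behind the grasp point. The pads swing forward as they close: fully open they stand 13 mm farther back than shut.
Start: joints at [1.089, 0.521, -0.036, 1.599, 0.021, 1.021, -0.113], TCP at [0.25, -0.573, 0.231] pointing down, gripper open.
Joint ranges: [-2.91, 2.91], [-0.3, 2.13], [-1.5, 1.42], [0.17, 2.43], [-1.26, 4.41], [0.16, 1.93], [-2.52, 2.52]. Speed limits (rad/s): [1.89, 1.89, 2.39, 2.39, 3.01, 3.01, 3.01].

### API

Orientations are given as [roll, pitch, yaw] about the fixed x, y, z axes, in that order (R = Rz(yaw) Ry(pitch) Rx(roll)).
In Python, from workcell import bot gives the robot as it stands.
- The arm moves only by the shell command python3 -m crank 'ROWS' [FORCE]. ROWS is a JSON object of lists of equal length, an entry for each row: "travel": the shift along the world's x, y, z in cm, a list of three; "turn": the turn, a rotation vector about the world's x, y, z in degrees, a list of three; "gripper": the closure, from 0 (fully open) to 1 (shut). A call has exactly 5 rows; each row is the pose to reach, as a shift and turn from the pose commanded when the call began; what a row does not reach only later rows make up. A row lasts 1/10 s, in which the tool goes at most 50 mm and 8.59 degrees, less where a joint would pass 70% of its speed; a pose out of reach is approached as far as the arm can. A call with a gripper value outside its range is refused whole. The fingers move at their own pace and stop on an object; FORCE is the grip in N (left out, the last holds). Time passes only in rows, so rows that repeat a pose let the fingers close, or fill a call up. It gives the time, the measured TCP pose, the force, the opening and the grip force at its end, in the units of the state.
- bot.observe(): the state, without advancing time (a new reading comes with each control period).
- bot.grab_frame(name): name is "scene" or "top" or "wrist"; returns a dict with "pixels" (480x640x3 uint8, red, green, blue), "fx", "fy", "cx", "cy" (pixels), "extrinsics" (4x4, takes a point from world to camera coordinates). Camera axes: x right, y down, z forward; pixel columns grow to the right and rows downward; lengths in m; the calibration is good to about 2 mm. A picture is of the moment at which its call begins. There is no depth.
- bot.job_done(): hands the job in; it is judged then, once.
The state is a dict: "clock": time; "qpos": joint angles; "qd": joint speeds; "joint_efforts": joint torques, N m; "position": TCP position; "tool_rot": TCP orientation; "force": force on the tool from outside, world axes, zero at the start; "moment": the same for the moment, N m; "grip_width": finger opening in m; "finger_force": force on a finger pad.
Only numpy, scipy, OpenCV 4.12 (cv2) and the standard library are available. Lean on these libraries where they do the work, as an engineer would, in place of code of your own. Each camera call takes 0.05 s, during which the arm holds its last target. There are 200 camera calls.

## Working session

There is one attempt and no reset: what is moved stays moved. The work goes in short steps, Python scripts to look and compute and a shell command to move; the robot and the scene stay as the last step left them, time stands still between calls to the robot, and variables do not carry over. Pictures are saved under pics/ and viewed, at most 14 in all, crops included, and the job is handed in when it is done.

```bash
mkdir -p pics; ls; python3 - <<'E'
from workcell import bot
import cv2
for n in ("top","scene"):
    f=bot.grab_frame(n)
    cv2.imwrite(f"pics/{n}0.png",f["pixels"][:,:,::-1])
    print(n,f["fx"],f["cx"],f["cy"],f["extrinsics"].round(4).tolist() if hasattr(f["extrinsics"],'round') else f["extrinsics"])
s=bot.observe();print(s)
E
```

```text
pics
top 490.4912578582517 314.72224144485915 235.42525009723974 [[-0.0169, -0.9998, 0.0052, 0.0842], [-0.9974, 0.0164, -0.0695, 0.5842], [0.0694, -0.0064, -0.9976, 1.1933], [0.0, 0.0, 0.0, 1.0]]
scene 621.0570249126281 315.9175978341051 252.91434615049366 [[0.5192, 0.8546, 0.0089, -0.3971], [0.6815, -0.4077, -0.6077, -0.3412], [-0.5157, 0.3216, -0.7941, 1.57], [0.0, 0.0, 0.0, 1.0]]
{'clock': 0.1, 'qpos': array([ 1.08881952,  0.52195217, -0.03628825,  1.59994209,  0.02119198,
        1.02112517, -0.11277812]), 'qd': array([-0.00016377, -0.00227275,  0.00213614, -0.00057004,  0.00114576,
        0.00177872, -0.00068985]), 'joint_efforts': array([ 3.51586568e-03, -9.28478765e+01,  1.98358923e+00, -3.70533049e+01,
        1.80511060e-02,  5.37310771e-03, -7.24638721e-05]), 'position': array([ 0.24997536, -0.57249786,  0.23078832]), 'tool_rot': array([-3.14055407e+00,  8.64755844e-05,  4.11749424e-01]), 'force': array([-0.12716635, -0.26533019,  0.09600315]), 'moment': array([ 0.03328131,  0.01347801, -0.00115711]), 'finger_force': 0.0, 'grip_width': 0.0853994557324896}
```

View pics/top0.png

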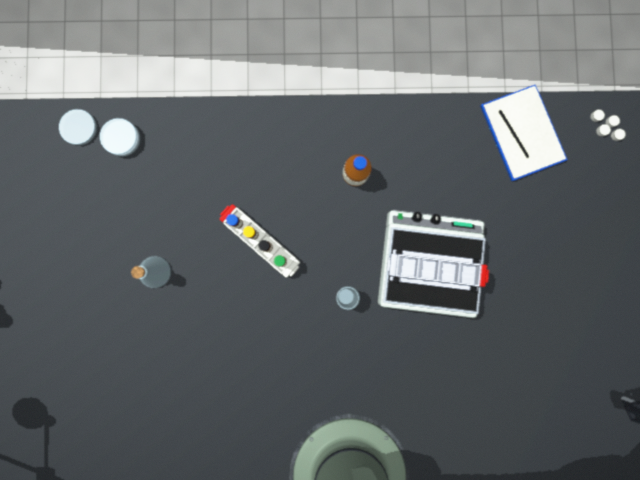

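View pics/scene0.png

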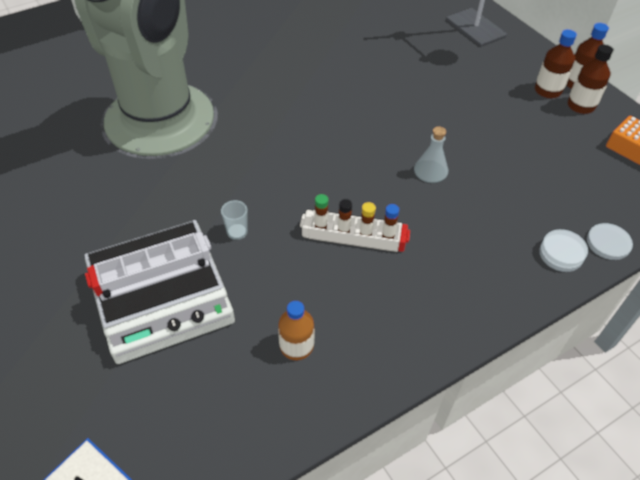

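Top: rack with red end about (230,213), white end (292,270), order from red is blue, yellow, black, green. The tray on the shaker has its red end at the right, (485,275), running left to (392,265). Bottle (357,170), beaker (347,298), flask (153,272).

```bash
python3 - <<'E'
import cv2,numpy as np
t=cv2.imread("pics/top0.png");s=cv2.imread("pics/scene0.png")
R=lambda a:cv2.resize(a,(400,300),interpolation=cv2.INTER_CUBIC)
# crops 100x75 (x4)
o=np.vstack([np.hstack([R(t[200:275+5,210:310][:75]),R(t[230:305,390:490])]),
             np.hstack([cv2.resize(s[185:260,305:430-5][:, :],(480,300),interpolation=cv2.INTER_CUBIC)[:,:400],R(s[225:300,85:185])])])
cv2.imwrite("pics/c1.png",o)
E
```

```text
(no output)
```

View pics/c1.png

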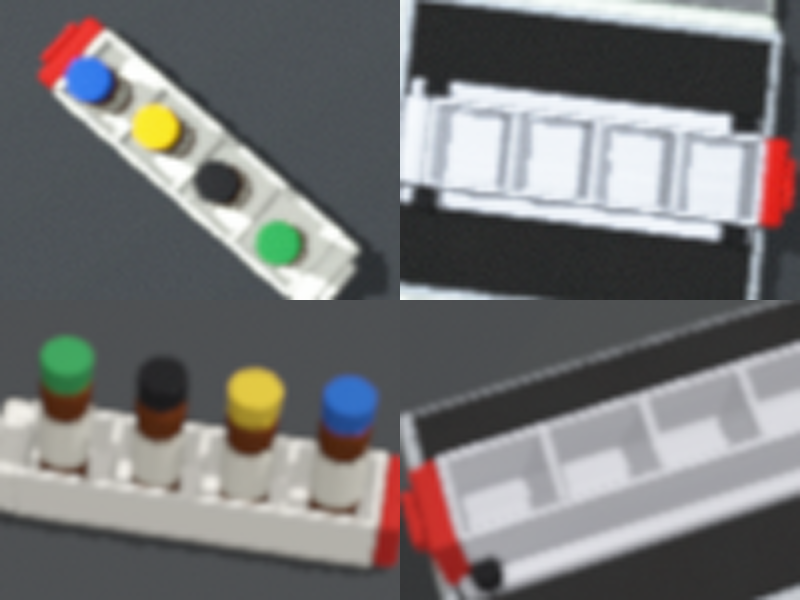

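The crop resolves the four cap tops in both views, plus the tray's wall tops and compartment floors. I'll fit the rack and tray poses from those.

```bash
cat > fit.py <<'E'
import numpy as np
from workcell import bot
from scipy.optimize import least_squares
def cam(n):
    f=bot.grab_frame(n); return f
def proj(f,P):
    E=np.array(f["extrinsics"]);c=P@E[:3,:3].T+E[:3,3]
    return np.c_[f["fx"]*c[:,0]/c[:,2]+f["cx"],f["fy"]*c[:,1]/c[:,2]+f["cy"]]
def world(p,L):
    c,s=np.cos(p[2]),np.sin(p[2]);L=np.atleast_2d(L)
    return np.c_[p[0]+c*L[:,0]-s*L[:,1],p[1]+s*L[:,0]+c*L[:,1],L[:,2]]
def backproj(f,uv,z):
    E=np.array(f["extrinsics"]);uv=np.atleast_2d(uv)
    d=np.c_[(uv[:,0]-f["cx"])/f["fx"],(uv[:,1]-f["cy"])/f["fy"],np.ones(len(uv))]@E[:3,:3]
    o=-E[:3,:3].T@E[:3,3];return o+d*((z-o[2])/d[:,2])[:,None]
def fit(obs,p0):
    r=lambda p:np.concatenate([(proj(f,world(p,L))-uv).ravel() for f,L,uv in obs])
    s=least_squares(r,p0);return s.x,s.fun
Y=[.0705,.0235,-.0235,-.0705]
E
python3 - <<'E'
from fit import *
np.set_printoptions(precision=4,suppress=True)
T,S=cam("top"),cam("scene")
q=lambda a,o:(np.array(a,float)+.5)/4-.5+o
ct=q([[90,79],[156,127],[219,183],[278,243]],[210,200])
cs=q([[350,96],[255,88],[163,74],[68,54]],[305,185])
print("caps top\n",backproj(T,ct,.102),"\ncaps scene\n",backproj(S,cs,.102))
L=np.array([[0,y,.102] for y in Y])
x,e=fit([(T,L,ct),(S,L,cs)],[.55,.2,.7]);print("rack",x,"\n",e.reshape(-1,2).round(1).tolist())
for i in range(4):
    p=least_squares(lambda p:np.r_[(proj(T,np.array([[p[0],p[1],.102]]))-ct[i]).ravel(),(proj(S,np.array([[p[0],p[1],.102]]))-cs[i]).ravel()],[.5,.2]).x
    c,s=np.cos(x[2]),np.sin(x[2]);d=p-x[:2];print("vial",i,p,"rackframe",c*d[0]+s*d[1],-s*d[0]+c*d[1])
ts=q([[43,162],[145,128],[245,98],[342,68],[65,232],[166,190],[262,157],[360,125]],[85,225])
Lt=np.array([[ .022,y,.116] for y in(.0925,0.047,0,-.047)]+[[-.022,y,.116] for y in(.0925,0.047,0,-.047)])
tf=q([[315,177],[238,168],[157,160],[76,150]],[390,230])
Lf=np.array([[0,y,.086] for y in Y])
for nm,o in(("scene",[(S,Lt,ts)]),("top",[(T,Lf,tf)]),("both",[(S,Lt,ts),(T,Lf,tf)])):
    x,e=fit(o,[.55,-.2,3.1]);print(nm,x,e.reshape(-1,2).round(1).tolist())
print(world(x,Lf))
fl=lambda uv,z:backproj(T,uv,z)
print("bottle",fl([361,163],.135),"beaker",fl([347,296],.072),"flask",fl([137,272],.125))
E
```

```text
caps top
 [[0.6202 0.2651 0.102 ]
 [0.5917 0.2272 0.102 ]
 [0.5588 0.1912 0.102 ]
 [0.5237 0.1577 0.102 ]] 
caps scene
 [[0.62   0.2672 0.102 ]
 [0.5909 0.2289 0.102 ]
 [0.5591 0.1941 0.102 ]
 [0.5226 0.1598 0.102 ]]
rack [ 0.5736  0.2114 -0.7337] 
 [[0.6, -0.3], [-0.7, 1.1], [-1.2, 0.4], [-0.6, -1.1], [-1.2, 0.9], [-0.5, -0.5], [-0.4, -0.4], [0.6, 1.3]]
vial 0 [0.6203 0.2661] rackframe -0.00199064486552826 0.07190526020512228
vial 1 [0.5915 0.228 ] rackframe 0.002139749110259624 0.024348549529412945
vial 2 [0.5591 0.1927] rackframe 0.0017687542403789624 -0.02354670048181358
vial 3 [0.5234 0.1587] rackframe -0.0020064542058733786 -0.0727456850242903
scene [ 0.493  -0.2025  3.0226] [[0.4, -0.9], [-0.7, -0.4], [-1.0, -1.0], [-1.0, -1.5], [0.2, -0.5], [-0.2, 1.6], [1.0, 1.4], [1.2, 1.1]]
top [ 0.4941 -0.2128  3.014 ] [[0.5, 0.0], [-0.3, 0.1], [-0.2, -0.2], [0.0, 0.1]]
both [ 0.4936 -0.2049  3.0157] [[-0.8, -0.4], [-1.8, 0.2], [-2.0, -0.3], [-1.9, -0.6], [-1.1, 0.1], [-1.4, 2.3], [-0.1, 2.2], [0.1, 2.0], [-2.9, 0.3], [-3.7, 0.3], [-3.5, 0.1], [-3.3, 0.4]]
[[ 0.4847 -0.2749  0.086 ]
 [ 0.4906 -0.2282  0.086 ]
 [ 0.4965 -0.1816  0.086 ]
 [ 0.5024 -0.135   0.086 ]]
bottle [[ 0.7401 -0.0324  0.135 ]] beaker [[0.4381 0.0014 0.072 ]] flask [[0.5026 0.4751 0.125 ]]
```

Rack and vials are consistent between views. The tray's y differs by 6–10 mm, because walls hide part of the floor in the top view, so I'll check it with the wrist camera from above.

```bash
python3 -m crank '{"travel":[[2.4,3.6,1],[4.8,7.2,2],[7.2,10.8,3],[9.6,14.4,4],[12,18,5]],"turn":[[0,0,6],[0,0,12],[0,0,18],[0,0,24],[0,0,30]],"gripper":[0,0,0,0,0]}' 60
python3 -m crank '{"travel":[[2.4,3.6,1],[4.8,7.2,2],[7.2,10.8,3],[9.6,14.4,4],[12.3,18.5,5]],"turn":[[0,0,6],[0,0,12],[0,0,18],[0,0,24],[0,0,29.2]],"gripper":[0,0,0,0,0]}'
python3 - <<'E'
from workcell import bot
import cv2,pickle
f=bot.grab_frame("wrist");pickle.dump(f,open("w1.pkl","wb"))
f2=bot.grab_frame("wrist");pickle.dump(f2,open("w1b.pkl","wb"))
cv2.imwrite("pics/w1.png",f2["pixels"][:,:,::-1]);print(f2["fx"],f2["cx"],f2["cy"],f2["extrinsics"])
print(bot.observe()["position"],bot.observe()["tool_rot"],bot.observe()["qpos"])
E
```

```text
clock: 0.7
position: [0.3708, -0.3912, 0.2817]
tool_rot: [3.142, 0.0, 0.94]
force: [1.6, -0.8, -0.5]
grip_width: 0.0852
finger_force: 0.0
clock: 1.2
position: [0.4934, -0.2068, 0.3318]
tool_rot: [-3.142, 0.0, 1.448]
force: [0.3, -0.6, 0.9]
grip_width: 0.0854
finger_force: 0.0
353.22122947302427 321.8319905733741 239.6568571069044 [[ 0.99404549 -0.1089345   0.00261547 -0.51833393]
 [-0.10409727 -0.94226314  0.3182828  -0.20729179]
 [-0.03220752 -0.31665984 -0.9479922   0.43076482]
 [ 0.          0.          0.          1.        ]]
[ 0.49639225 -0.20197253  0.33256564] [ 3.13882451e+00 -1.95402737e-03  1.45613130e+00] [ 0.60198672  0.30380166 -0.4177407   1.68695381  0.12949018  1.17595587
  0.03695173]
```

View pics/w1.png

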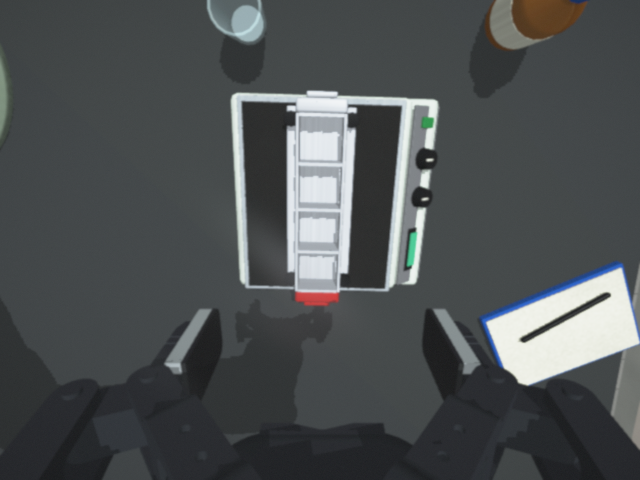

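The wrist view shows the whole tray, red end at (318,298), far end (322,100), fingers at the bottom. I'll enlarge it.

```bash
python3 - <<'E'
import cv2,numpy as np
a=cv2.imread("pics/w1.png")
R=lambda c:cv2.resize(c,(400,550),interpolation=cv2.INTER_CUBIC)
cv2.imwrite("pics/c2.png",np.hstack([R(a[90:200,280:360]),R(a[200:310,280:360])]))
E
```

```text
(no output)
```

View pics/c2.png

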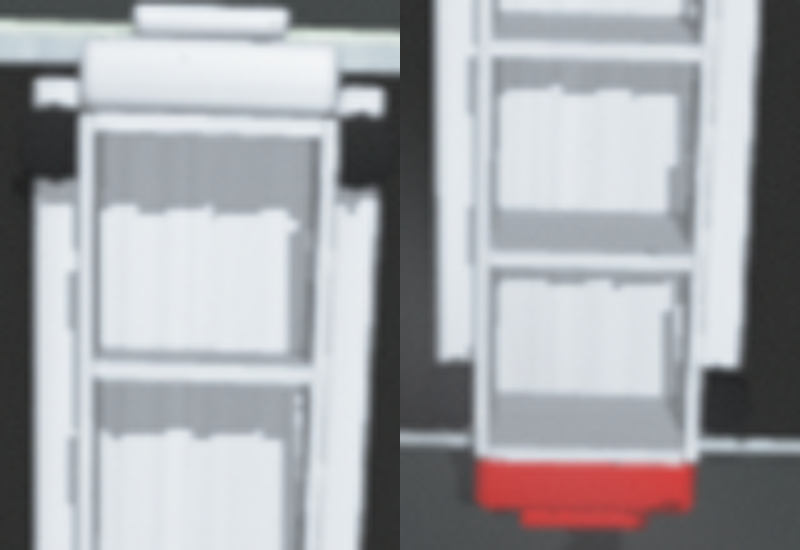

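```bash
python3 - <<'E'
from fit import *
import pickle
np.set_printoptions(precision=4,suppress=True)
W=pickle.load(open("w1b.pkl","rb"));S,T=cam("scene"),cam("top")
q=lambda a,o,k:(np.array(a,float)+.5)/k-.5+o
uv=np.r_[q([[95,132],[321,135],[95,368],[315,368]],[280,90],5),q([[90,48],[297,50],[87,262],[292,262],[87,450],[285,450]],[280,200],5)]
L=np.array([[sx*.022,y,.116] for y in(-.0925,-.047,0,.047,.0925) for sx in(1,-1)])
x,e=fit([(W,L,uv)],[.49,-.205,3.02]);print("wrist",x,e.reshape(-1,2).round(1).tolist())
ts=q([[43,162],[145,128],[245,98],[342,68],[65,232],[166,190],[262,157],[360,125]],[85,225],4)
Lt=np.array([[ .022,y,.116] for y in(.0925,0.047,0,-.047)]+[[-.022,y,.116] for y in(.0925,0.047,0,-.047)])
x,e=fit([(W,L,uv),(S,Lt,ts)],x);print("w+s",x)
Lf=np.array([[0,y,.086] for y in Y]);print(world(x,Lf))
# check red end block in top: tray wall-top outer y=.0955
print("top proj of tray ends z.116",proj(T,world(x,[[0,.0955,.116],[0,-.0955,.116]])))
E
```

```text
wrist [ 0.4958 -0.2023  3.0053] [[-0.3, -0.9], [0.2, -0.2], [-0.6, 0.1], [-0.7, 1.3], [0.1, -0.2], [0.9, 0.5], [0.5, -0.7], [-0.0, 0.2], [0.3, -0.5], [-0.3, 0.4]]
w+s [ 0.4955 -0.2024  3.0052]
[[ 0.4859 -0.2722  0.086 ]
 [ 0.4923 -0.2256  0.086 ]
 [ 0.4987 -0.1791  0.086 ]
 [ 0.5051 -0.1325  0.086 ]]
top proj of tray ends z.116 [[479.3587 275.1003]
 [395.7401 265.043 ]]
```

```bash
python3 -c "
from workcell import bot;s=bot.observe();print(s['clock'],s['position'],s['tool_rot'])"
python3 -m crank '{"travel":[[1.2,4.5,-1],[2.4,9,-2],[3.6,13.5,-3],[4.8,18,-4],[6,22.5,-5]],"turn":[[0,0,-4],[0,0,-8],[0,0,-12],[0,0,-16],[0,0,-20]],"gripper":[0,0,0,0,0]}'
python3 -m crank '{"travel":[[1.2,4.5,-2],[2.4,9,-4],[3.6,13.5,-6],[4.8,18,-8],[6,22,-10]],"turn":[[0,0,-4],[0,0,-8],[0,0,-12],[0,0,-14.8],[0,0,-14.8]],"gripper":[0,0,0,0,0]}'
python3 -m crank '{"travel":[[0.7,2.7,0],[0.7,2.7,0],[0.7,2.7,0],[0.7,2.7,0],[0.7,2.7,0]],"turn":[[0,0,0],[0,0,0],[0,0,0],[0,0,0],[0,0,0]],"gripper":[0,0,0,0,0]}'
python3 - <<'E'
from fit import *
import cv2,pickle
W=cam("wrist");pickle.dump(W,open("w2.pkl","wb"));cv2.imwrite("pics/w2.png",W["pixels"][:,:,::-1])
P=np.array([[.6203,.2661,.102],[.5915,.228,.102],[.5591,.1927,.102],[.5234,.1587,.102]]);print(proj(W,P))
s=bot.observe();print(s['clock'],s['position'],s['tool_rot'])
E
```

```text
1.4 [ 0.49344099 -0.2070054   0.33124431] [-3.14156783e+00 -5.80515436e-05  1.44673922e+00]
clock: 1.9
position: [0.5531, 0.0173, 0.2806]
tool_rot: [3.142, 0.001, 1.09]
force: [0.3, -0.6, -0.3]
grip_width: 0.0851
finger_force: 0.0
clock: 2.4
position: [0.6136, 0.2376, 0.1802]
tool_rot: [3.141, 0.001, 0.834]
force: [1.9, -1.1, 0.6]
grip_width: 0.085
finger_force: 0.0
clock: 2.9
position: [0.6205, 0.2624, 0.1816]
tool_rot: [3.141, 0.0, 0.836]
force: [-0.2, 0.7, 0.1]
grip_width: 0.0855
finger_force: 0.0
[[318.62256562 249.20936011]
 [324.7520651  311.89267466]
 [324.15664062 367.7611351 ]
 [319.47742266 418.75726739]]
2.95 [0.62048391 0.26270238 0.18161667] [ 3.14096167e+00 -6.08084263e-05  8.35814946e-01]
```

View pics/w2.png

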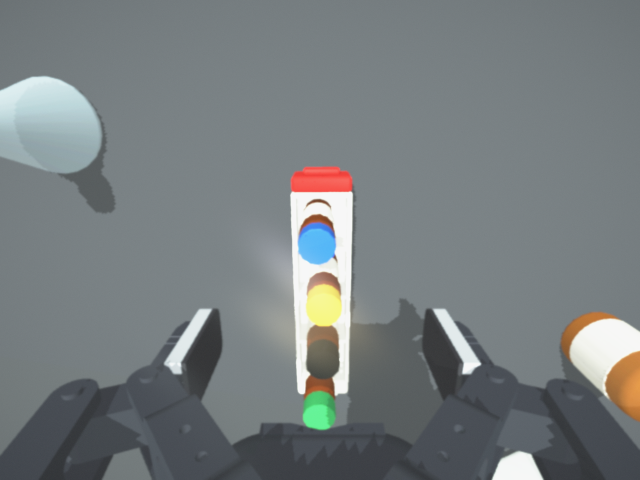

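Vials seen at blue (317,243), yellow (324,305), black (323,357), green (320,410), about 7 px above the prediction. I'll compare the cameras, using the fingertips (end faces centred near (197,340) and (446,340)) as a check.

```bash
python3 - <<'E'
from fit import *
import pickle
from scipy.spatial.transform import Rotation as R
np.set_printoptions(precision=4,suppress=True)
W=pickle.load(open("w2.pkl","rb"))
b=backproj(W,[[317,243],[324,305],[323,357],[320,410]],.102);print(b)
t=np.array([.6205,.2627,.1816]);Rm=R.from_euler("xyz",[3.141,0,.8358]).as_matrix()
for z in(-.013,-.0):
  for sy in(1,-1):
    print(z,proj(W,np.array([t+Rm@[x,sy*.043,z] for x in(-.011,.011)])).round(0).tolist())
E=np.array(W["extrinsics"]);print("cam in tool",Rm.T@(-E[:3,:3].T@E[:3,3]-t))
W1=pickle.load(open("w1b.pkl","rb"));E=np.array(W1["extrinsics"]);c=-E[:3,:3].T@E[:3,3]
for t,r in(([.4934,-.207,.3312],[3.1416,0,1.4467]),([.49639,-.20197,.33257],[3.1388,-.00195,1.4561])):
    print("cam in tool w1",R.from_euler("xyz",r).as_matrix().T@(c-t))
E
```

```text
[[0.6225 0.2701 0.102 ]
 [0.5948 0.2325 0.102 ]
 [0.5649 0.2005 0.102 ]
 [0.5297 0.165  0.102 ]]
-0.013 [[422.0, 353.0], [427.0, 308.0]]
-0.013 [[223.0, 353.0], [218.0, 308.0]]
-0.0 [[414.0, 335.0], [419.0, 293.0]]
-0.0 [[230.0, 335.0], [226.0, 293.0]]
cam in tool [ 0.0844 -0.0001 -0.142 ]
cam in tool w1 [ 0.0927  0.0027 -0.1445]
cam in tool w1 [ 0.0876  0.0016 -0.143 ]
```

Wrist places the vials about 4 mm further along the row than the fixed cameras do. That is within grasp tolerance, so I'll aim between the two, grasp, and use the wrist view again at the tray.

```bash
python3 -m crank '{"travel":[[0.1,0.6,-3],[0.1,0.6,-6],[0.1,0.6,-9],[0.1,0.6,-11.5],[0.1,0.6,-12.9]],"turn":[[0,0,0],[0,0,0],[0,0,0],[0,0,0],[0,0,0]],"gripper":[0,0,0,0,0]}'
python3 -m crank '{"travel":[[0,0,0],[0,0,0],[0,0,0],[0,0,0],[0,0,0]],"turn":[[0,0,0],[0,0,0],[0,0,0],[0,0,0],[0,0,0]],"gripper":[0.5,0.6,0.8,1,1]}' 40
python3 -m crank '{"travel":[[0,0,0],[0,0,0],[0,0,0],[0,0,0.5],[0,0,1]],"turn":[[0,0,0],[0,0,0],[0,0,0],[0,0,0],[0,0,0]],"gripper":[1,1,1,1,1]}' 40

```

```text
clock: 3.45
position: [0.6205, 0.269, 0.0505]
tool_rot: [-3.141, 0.002, 0.837]
force: [0.3, 0.4, -0.3]
grip_width: 0.0855
finger_force: 0.0
clock: 3.95
position: [0.6218, 0.2704, 0.0536]
tool_rot: [3.141, -0.002, 0.837]
force: [-1.1, -0.1, 7.7]
grip_width: 0.0265
finger_force: 38.9
clock: 4.45
position: [0.6211, 0.2702, 0.0629]
tool_rot: [3.142, -0.0, 0.838]
force: [-0.3, -0.1, -1.3]
grip_width: 0.0265
finger_force: 39.3
```

```bash
python3 -m crank '{"travel":[[0,0,2.5],[0,0,6],[0,0,10],[0,0,13],[-0.6,-2,14]],"turn":[[0,0,0],[0,0,0],[0,0,0],[0,0,0],[0,0,0]],"gripper":[1,1,1,1,1]}'
python3 -m crank '{"travel":[[-1.1,-4.4,1],[-2.2,-8.8,2],[-3.3,-13.2,2],[-4.4,-17.6,2],[-5.5,-22,2]],"turn":[[0,0,3],[0,0,6],[0,0,9],[0,0,12],[0,0,15]],"gripper":[1,1,1,1,1]}'
python3 -m crank '{"travel":[[-1.1,-4.4,0],[-2.2,-8.8,0],[-3.3,-13.2,0],[-4.4,-17.6,0],[-5.5,-22,0]],"turn":[[0,0,4],[0,0,8],[0,0,12],[0,0,16],[0,0,19.2]],"gripper":[1,1,1,1,1]}'
python3 -m crank '{"travel":[[-1,-4,0],[-1.5,-6.5,0],[-2,-8.2,0],[-2,-8.2,0],[-2,-8.2,0]],"turn":[[0,0,0],[0,0,0],[0,0,0],[0,0,0],[0,0,0]],"gripper":[1,1,1,1,1]}'
python3 - <<'E'
from fit import *
import cv2,pickle
W=cam("wrist");pickle.dump(W,open("w3.pkl","wb"));cv2.imwrite("pics/w3.png",W["pixels"][:,:,::-1])
s=bot.observe();print(s['clock'],s['position'],s['tool_rot'],s['qd'].round(3))
E
```

```text
clock: 4.95
position: [0.6157, 0.2532, 0.2063]
tool_rot: [3.141, -0.006, 0.84]
force: [-0.3, -0.3, -0.8]
grip_width: 0.0265
finger_force: 39.4
clock: 5.45
position: [0.5594, 0.0285, 0.2229]
tool_rot: [3.141, -0.0, 1.102]
force: [1.6, -0.3, 0.3]
grip_width: 0.0266
finger_force: 39.4
clock: 5.95
position: [0.5044, -0.1916, 0.223]
tool_rot: [3.141, 0.0, 1.437]
force: [0.1, -0.7, -1.6]
grip_width: 0.0265
finger_force: 39.4
clock: 6.45
position: [0.4851, -0.2716, 0.2226]
tool_rot: [3.141, -0.0, 1.434]
force: [-0.2, -0.0, -0.2]
grip_width: 0.0263
finger_force: 39.4
6.5 [ 0.48533037 -0.27109167  0.22259709] [ 3.14125720e+00 -1.69009381e-04  1.43520391e+00] [-0.012 -0.    -0.003  0.003  0.001 -0.003  0.001]
```

View pics/w3.png

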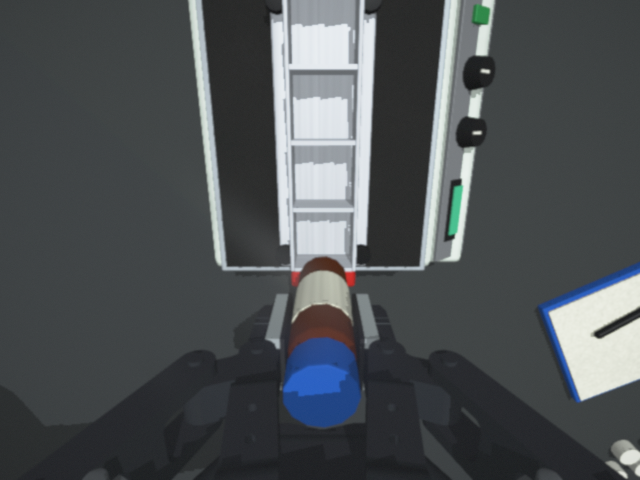

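Static wrist view with vial held: tray dividers at rows 69, 142, 209, tray's red end at about row 265, far edge of the vial's underside at (323,257), cap at (322,385).

```bash
python3 - <<'E'
from fit import *
import pickle
from scipy.spatial.transform import Rotation as R
np.set_printoptions(precision=4,suppress=True)
W=pickle.load(open("w3.pkl","rb"))
uv=np.array([[291,69],[358,69],[292,142],[356,142],[293,209],[354,209.]])
L=np.array([[sx*.022,y,.116] for y in(-.047,0,.047) for sx in(1,-1)])
x,e=fit([(W,L,uv)],[.495,-.204,3.006]);print("tray",x,e.reshape(-1,2).round(1).tolist());print(world(x,[[0,y,.086] for y in Y])[:,:2])
t=np.array([.4853,-.2711,.2226]);Rm=R.from_euler("xyz",[3.1413,0,1.435]).as_matrix()
a=np.linspace(0,2*np.pi,60)
for off in(-.004,0,.004):
    C=np.array([t+Rm@[off+.01375*np.cos(k),.01375*np.sin(k),.0455] for k in a]);p=proj(W,C)
    D=np.array([t+Rm@[off+.0133*np.cos(k),.0133*np.sin(k),.0455-.095] for k in a]);d=proj(W,D)
    print(off,"bottom far row",p[:,1].min(),"cols",p[:,0].min(),p[:,0].max(),"cap near row",d[:,1].max(),"cols",d[:,0].min(),d[:,0].max())
E
```

```text
tray [ 0.4966 -0.2031  3.0004] [[-1.1, -2.3], [0.9, -2.0], [-0.4, 1.0], [0.3, 1.3], [0.2, 1.3], [0.0, 1.6]]
[[ 0.4867 -0.2729]
 [ 0.4933 -0.2264]
 [ 0.4999 -0.1798]
 [ 0.5065 -0.1333]]
-0.004 bottom far row 257.1685791192471 cols 297.5095210901942 344.6604194163825 cap near row 433.96371421905354 cols 279.6906623034467 360.7774280993587
0 bottom far row 250.59412754664888 cols 297.3471344203181 344.79372426078686 cap near row 424.80033807211953 cols 279.1995277575576 361.1974237509623
0.004 bottom far row 243.93480566728712 cols 297.18269835100693 344.9287117764587 cap near row 415.43684680377896 cols 278.69723211742775 361.6269668003807
```

Vial is within 2 mm of compartment 1. Lowering.

```bash
python3 -m crank '{"travel":[[0.1,0,-2.5],[0.1,0,-5],[0.1,0,-7],[0.1,0,-8],[0.1,0,-8.5]],"turn":[[0,0,0],[0,0,0],[0,0,0],[0,0,0],[0,0,0]],"gripper":[1,1,1,1,1]}'
python3 -m crank '{"travel":[[0,0,-0.2],[0,0,-0.4],[0,0,-0.5],[0,0,-0.6],[0,0,-0.6]],"turn":[[0,0,0],[0,0,0],[0,0,0],[0,0,0],[0,0,0]],"gripper":[1,1,1,1,1]}'
```

```text
clock: 7.0
position: [0.4863, -0.271, 0.1368]
tool_rot: [-3.141, -0.0, 1.436]
force: [0.5, 0.5, -0.4]
grip_width: 0.0264
finger_force: 39.4
clock: 7.5
position: [0.4866, -0.2721, 0.1325]
tool_rot: [3.14, 0.001, 1.434]
force: [-2.5, 1.3, 13.3]
grip_width: 0.0268
finger_force: 40.3
```

```bash
python3 -m crank '{"travel":[[0,0,0.1],[0,0,0.1],[0,0,0.1],[0,0,0.1],[0,0,0.1]],"turn":[[0,0,0],[0,0,0],[0,0,0],[0,0,0],[0,0,0]],"gripper":[0.7,0.5,0.3,0,0]}'
python3 -m crank '{"travel":[[0,0,1],[0,0,3],[0,0,6],[0,0,10],[0,0,13]],"turn":[[0,0,0],[0,0,0],[0,0,0],[0,0,0],[0,0,0]],"gripper":[0,0,0,0,0]}'
python3 - <<'E'
from fit import *
import cv2,pickle
cv2.imwrite("pics/t4.png",cv2.resize(cam("scene")["pixels"][200:320,75:235,::-1],None,fx=4,fy=4,interpolation=cv2.INTER_CUBIC))
W=cam("wrist");pickle.dump(W,open("w4.pkl","wb"));cv2.imwrite("pics/w4.png",W["pixels"][:,:,::-1])
s=bot.observe();print(s['clock'],s['position'],s['tool_rot'])
E
```

```text
clock: 8.0
position: [0.486, -0.2718, 0.1322]
tool_rot: [-3.141, -0.0, 1.434]
force: [-0.1, 0.4, -0.1]
grip_width: 0.0822
finger_force: 0.0
clock: 8.5
position: [0.4863, -0.2717, 0.2652]
tool_rot: [3.14, 0.0, 1.435]
force: [0.4, 0.5, -0.0]
grip_width: 0.0853
finger_force: 0.0
8.6 [ 0.48760132 -0.27232121  0.26686124] [3.13570926e+00 2.22197914e-03 1.43442183e+00]
```

View pics/w4.png

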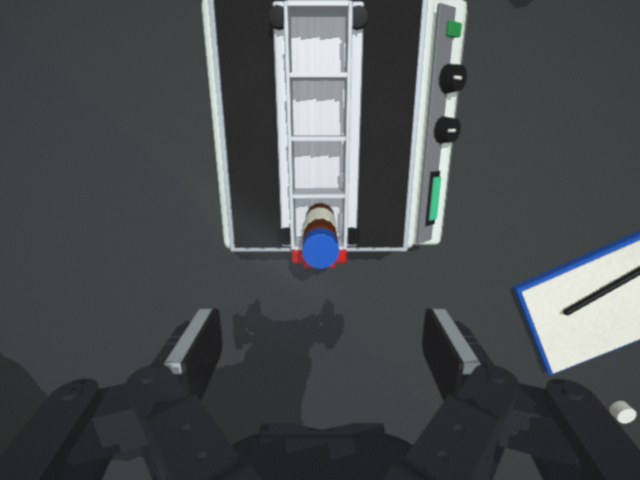

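Blue vial stands in compartment 1, cap at (320,249), dividers at rows 75, 138, 195. Checking its offset.

```bash
python3 - <<'E'
from fit import *
import pickle
np.set_printoptions(precision=4,suppress=True)
W=pickle.load(open("w4.pkl","rb"))
uv=np.array([[291,75],[349,75],[292,138],[346,138],[292,195],[346,195.]])
L=np.array([[sx*.022,y,.116] for y in(-.047,0,.047) for sx in(1,-1)])
x,e=fit([(W,L,uv)],[.495,-.204,3.006]);print("tray",x,e.round(1))
p=backproj(W,[[320,249]],.181)[0];d=p[:2]-x[:2];c,s=np.cos(x[2]),np.sin(x[2]);print(p,"in tray",c*d[0]+s*d[1],-s*d[0]+c*d[1])
E
```

```text
tray [ 0.4968 -0.2027  2.9967] [-0.2 -1.2 -0.4 -0.6 -0.   0.   0.7  0.5  1.   0.7 -1.   1.1]
[ 0.4876 -0.2729  0.181 ] in tray -0.0009533305699020896 0.0708705067372255
```

Blue is at (-1, +70.9) mm in the tray, so it's well centred. Next, yellow.

```bash
python3 -m crank '{"travel":[[1,4.6,-0.7],[2,9.2,-1.4],[3,13.8,-2.1],[4,18.4,-2.8],[5,23,-3.5]],"turn":[[0,0,-3.5],[0,0,-7],[0,0,-10.5],[0,0,-14],[0,0,-17.5]],"gripper":[0,0,0,0,0]}'
python3 -m crank '{"travel":[[1,4.6,-0.7],[2,9.2,-1.4],[3,13.8,-2.1],[4,18.4,-2.8],[5,23,-3.5]],"turn":[[0,0,-3.5],[0,0,-7],[0,0,-10.5],[0,0,-14],[0,0,-16.7]],"gripper":[0,0,0,0,0]}'
python3 -m crank '{"travel":[[0.5,2.8,0],[0.8,4.4,0],[0.8,4.4,-1.5],[0.8,4.4,-5],[0.8,4.4,-9]],"turn":[[0,0,0],[0,0,0],[0,0,0],[0,0,0],[0,0,0]],"gripper":[0,0,0,0,0]}'
python3 -c "
from workcell import bot;s=bot.observe();print(s['clock'],s['position'],s['tool_rot'])"
```

```text
clock: 9.1
position: [0.536, -0.04, 0.2271]
tool_rot: [-3.142, 0.0, 1.126]
force: [1.7, -1.1, 0.6]
grip_width: 0.0855
finger_force: 0.0
clock: 9.6
position: [0.586, 0.19, 0.1919]
tool_rot: [-3.142, 0.0, 0.835]
force: [0.6, -0.6, 0.3]
grip_width: 0.0854
finger_force: 0.0
clock: 10.1
position: [0.5947, 0.2303, 0.1017]
tool_rot: [3.14, -0.001, 0.836]
force: [0.8, -0.7, -1.0]
grip_width: 0.0853
finger_force: 0.0
10.1 [0.59473548 0.23027745 0.10173896] [ 3.14012758e+00 -1.08595840e-03  8.36053058e-01]
```

```bash
python3 -m crank '{"travel":[[0,0.1,-2.5],[0,0.1,-4.2],[0,0.1,-4.9],[0,0.1,-4.9],[0,0.1,-4.9]],"turn":[[0,0,0],[0,0,0],[0,0,0],[0,0,0],[0,0,0]],"gripper":[0,0,0,0.5,0.6]}'
python3 -m crank '{"travel":[[0,0,0],[0,0,0],[0,0,0],[0,0,0],[0,0,0]],"turn":[[0,0,0],[0,0,0],[0,0,0],[0,0,0],[0,0,0]],"gripper":[0.8,1,1,1,1]}' 40
python3 -c "
from workcell import bot;s=bot.observe();print(s['clock'],s['position'],s['tool_rot'])"
```

```text
clock: 10.6
position: [0.5947, 0.2331, 0.0544]
tool_rot: [3.141, -0.001, 0.837]
force: [0.2, 0.8, 0.3]
grip_width: 0.0585
finger_force: 0.0
clock: 11.1
position: [0.5946, 0.2333, 0.0542]
tool_rot: [3.141, -0.001, 0.838]
force: [-1.4, -0.7, 7.1]
grip_width: 0.0261
finger_force: 38.9
11.1 [0.59462259 0.2333377  0.05421778] [ 3.14089868e+00 -1.20712472e-03  8.37522678e-01]
```

```bash
python3 -m crank '{"travel":[[0,0,1],[0,0,4.5],[0,0,9],[0,0,13.5],[-0.5,-2.3,17]],"turn":[[0,0,0],[0,0,0],[0,0,0],[0,0,0],[0,0,0]],"gripper":[1,1,1,1,1]}'
python3 -m crank '{"travel":[[-1,-4.5,0],[-2,-9,0],[-3,-13.5,0],[-4,-18,0],[-5,-22.5,0]],"turn":[[0,0,4],[0,0,8],[0,0,12],[0,0,16],[0,0,20]],"gripper":[1,1,1,1,1]}'
python3 -m crank '{"travel":[[-1,-4.5,0],[-2,-9,0],[-3,-13.5,0],[-4,-18,0],[-4.5,-20.5,0]],"turn":[[0,0,4],[0,0,8],[0,0,12],[0,0,14.2],[0,0,14.2]],"gripper":[1,1,1,1,1]}'
python3 -m crank '{"travel":[[-0.2,-0.6,0],[-0.2,-0.6,0],[-0.2,-0.6,0],[-0.2,-0.6,0],[-0.2,-0.6,0]],"turn":[[0,0,0],[0,0,0],[0,0,0],[0,0,0],[0,0,0]],"gripper":[1,1,1,1,1]}'
python3 - <<'E'
from fit import *
import cv2,pickle
W=cam("wrist");pickle.dump(W,open("w5.pkl","wb"));cv2.imwrite("pics/w5.png",W["pixels"][:,:,::-1])
s=bot.observe();print(s['clock'],s['position'],s['tool_rot'])
E
```

```text
clock: 11.6
position: [0.589, 0.2131, 0.2268]
tool_rot: [-3.141, -0.004, 0.841]
force: [0.8, -0.9, -0.2]
grip_width: 0.0265
finger_force: 39.4
clock: 12.1
position: [0.5384, -0.0165, 0.2242]
tool_rot: [3.141, 0.0, 1.19]
force: [0.5, -0.7, 0.2]
grip_width: 0.0266
finger_force: 39.4
clock: 12.6
position: [0.4926, -0.2237, 0.224]
tool_rot: [3.141, 0.001, 1.433]
force: [0.4, 0.4, -0.7]
grip_width: 0.0267
finger_force: 39.4
clock: 13.1
position: [0.4924, -0.2248, 0.2234]
tool_rot: [3.141, -0.0, 1.436]
force: [0.8, 0.2, -0.3]
grip_width: 0.0263
finger_force: 39.4
13.15 [ 0.49237999 -0.22502002  0.2233877 ] [ 3.14149013e+00 -6.07514062e-05  1.43580863e+00]
```

View pics/w5.png

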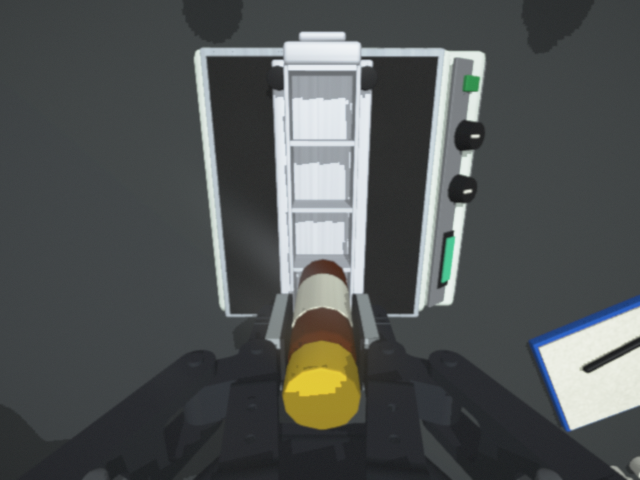

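Same geometry as with blue: vial's far underside edge at row 259, cap edge at row 427, dividers at rows 142 and 209. Lower, release, retreat.

```bash
python3 -m crank '{"travel":[[0,-0.1,-2.5],[0,-0.1,-5],[0,-0.1,-7],[0,-0.1,-8.1],[0,-0.1,-8.6]],"turn":[[0,0,0],[0,0,0],[0,0,0],[0,0,0],[0,0,0]],"gripper":[1,1,1,1,1]}'
python3 -m crank '{"travel":[[0,0,-0.2],[0,0,-0.4],[0,0,-0.5],[0,0,-0.6],[0,0,-0.6]],"turn":[[0,0,0],[0,0,0],[0,0,0],[0,0,0],[0,0,0]],"gripper":[1,1,1,1,1]}'
```

```text
clock: 13.65
position: [0.492, -0.2264, 0.1365]
tool_rot: [-3.141, -0.0, 1.435]
force: [1.0, -0.2, -0.5]
grip_width: 0.0265
finger_force: 39.4
clock: 14.15
position: [0.4931, -0.2272, 0.1328]
tool_rot: [3.139, 0.001, 1.434]
force: [-1.9, 1.6, 13.7]
grip_width: 0.0264
finger_force: 41.5
```

```bash
python3 -m crank '{"travel":[[0,0,0.1],[0,0,0.1],[0,0,0.1],[0,0,0.1],[0,0,0.1]],"turn":[[0,0,0],[0,0,0],[0,0,0],[0,0,0],[0,0,0]],"gripper":[0.7,0.5,0.3,0,0]}'
python3 -m crank '{"travel":[[0,0,1],[0,0,3],[0,0,6],[0,0,10],[0.3,1.8,13]],"turn":[[0,0,0],[0,0,0],[0,0,0],[0,0,0],[0,0,0]],"gripper":[0,0,0,0,0]}'
python3 -m crank '{"travel":[[0.8,4.6,-0.7],[1.6,9.2,-1.4],[2.4,13.8,-2.1],[3.2,18.4,-2.8],[4,23,-3.5]],"turn":[[0,0,-4],[0,0,-8],[0,0,-12],[0,0,-16],[0,0,-20]],"gripper":[0,0,0,0,0]}'
python3 -m crank '{"travel":[[0.8,4.6,-0.7],[1.6,9.2,-1.4],[2.4,13.8,-2.1],[2.8,17,-2.8],[2.8,17.8,-3.5]],"turn":[[0,0,-4],[0,0,-8],[0,0,-12],[0,0,-14.2],[0,0,-14.2]],"gripper":[0,0,0,0,0]}'
python3 - <<'E'
from workcell import bot
bot.grab_frame("top");s=bot.observe();print(s['clock'],s['position'],s['tool_rot'])
E
```

```text
clock: 14.65
position: [0.492, -0.2268, 0.1322]
tool_rot: [-3.141, -0.0, 1.434]
force: [0.3, 0.1, 0.1]
grip_width: 0.082
finger_force: 0.0
clock: 15.15
position: [0.4948, -0.2104, 0.2649]
tool_rot: [3.14, 0.001, 1.432]
force: [0.6, 0.1, -0.1]
grip_width: 0.0853
finger_force: 0.0
clock: 15.65
position: [0.5351, 0.023, 0.2279]
tool_rot: [3.141, -0.0, 1.082]
force: [0.6, -0.5, -0.5]
grip_width: 0.0854
finger_force: 0.0
clock: 16.15
position: [0.5626, 0.2038, 0.1926]
tool_rot: [-3.14, -0.002, 0.841]
force: [-0.2, -1.1, -0.3]
grip_width: 0.0856
finger_force: 0.0
16.2 [0.56206148 0.20269178 0.19135433] [-3.13985339e+00  6.19909253e-05  8.41751681e-01]
```

```bash
python3 -m crank '{"travel":[[0,0,0],[0,0,0],[0,0,0],[0,0,0],[0,0,0]],"turn":[[0,0,0],[0,0,0],[0,0,0],[0,0,0],[0,0,0]],"gripper":[0,0,0,0,0]}'
python3 - <<'E'
from fit import *
import cv2,pickle
W=cam("wrist");pickle.dump(W,open("w6.pkl","wb"));cv2.imwrite("pics/w6.png",W["pixels"][:,:,::-1])
s=bot.observe();print(s['clock'],s['position'],s['tool_rot'])
E
```

```text
clock: 16.7
position: [0.5633, 0.1986, 0.1926]
tool_rot: [3.141, -0.0, 0.837]
force: [-0.6, 0.5, 0.3]
grip_width: 0.0854
finger_force: 0.0
16.75 [0.56321098 0.19871213 0.19246943] [ 3.14142063e+00 -1.37147925e-04  8.37072091e-01]
```

View pics/w6.png

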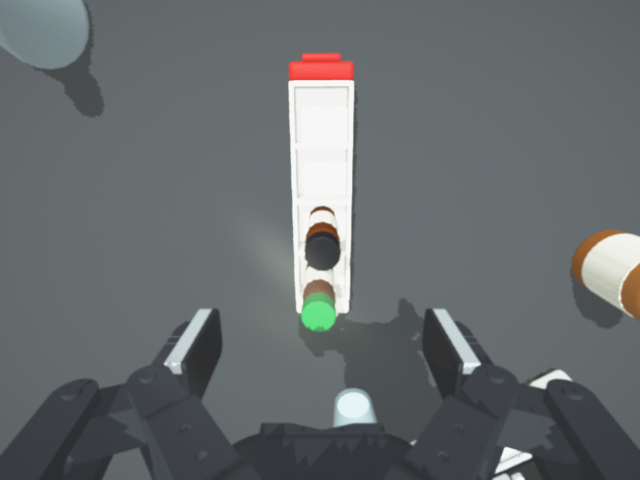

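Rack shows the two first compartments empty, black cap at (323,250), green at (319,312).

```bash
python3 - <<'E'
from fit import *
import pickle
W=pickle.load(open("w6.pkl","rb"));print(backproj(W,[[323,250],[319,312]],.102).round(4))
E
python3 -m crank '{"travel":[[0,0,-3],[0,0,-7],[0,0,-11],[0,0,-13],[0,0,-13.9]],"turn":[[0,0,0],[0,0,0],[0,0,0],[0,0,0],[0,0,0]],"gripper":[0,0,0,0,0]}'

```

```text
[[0.5621 0.1968 0.102 ]
 [0.5268 0.1621 0.102 ]]
clock: 17.25
position: [0.5621, 0.1988, 0.0513]
tool_rot: [-3.14, 0.002, 0.838]
force: [-0.8, -0.7, 0.5]
grip_width: 0.0854
finger_force: 0.0
```

```bash
python3 -m crank '{"travel":[[-0.1,-0.2,0],[-0.1,-0.2,0],[-0.1,-0.2,0],[-0.1,-0.2,0],[-0.1,-0.2,0]],"turn":[[0,0,0],[0,0,0],[0,0,0],[0,0,0],[0,0,0]],"gripper":[0.3,0.5,0.6,0.8,1]}' 40
python3 -m crank '{"travel":[[0,0,0],[0,0,0],[0,0,0],[0,0,0],[0,0,0]],"turn":[[0,0,0],[0,0,0],[0,0,0],[0,0,0],[0,0,0]],"gripper":[1,1,1,1,1]}'
python3 -c "
from workcell import bot;s=bot.observe();print(s['clock'],s['position'],s['tool_rot'])"
```

```text
clock: 17.75
position: [0.5627, 0.1974, 0.0544]
tool_rot: [3.141, -0.002, 0.837]
force: [-1.6, -1.0, 9.1]
grip_width: 0.0261
finger_force: 38.8
clock: 18.25
position: [0.5627, 0.1975, 0.0545]
tool_rot: [3.141, -0.002, 0.838]
force: [-1.9, -1.2, 9.7]
grip_width: 0.0265
finger_force: 38.8
18.25 [0.56271556 0.19745788 0.05445643] [ 3.14071019e+00 -1.50020093e-03  8.37573637e-01]
```

```bash
python3 -m crank '{"travel":[[0,0,1],[0,0,4.5],[0,0,9],[0,0,13.5],[-0.3,-2,17]],"turn":[[0,0,0],[0,0,0],[0,0,0],[0,0,0],[0,0,0]],"gripper":[1,1,1,1,1]}'
python3 -m crank '{"travel":[[-0.7,-4.2,0],[-1.4,-8.4,0],[-2.1,-12.6,0],[-2.8,-16.8,0],[-3.5,-21,0]],"turn":[[0,0,4],[0,0,8],[0,0,12],[0,0,16],[0,0,20]],"gripper":[1,1,1,1,1]}'
python3 -m crank '{"travel":[[-0.7,-4.2,0],[-1.4,-8.4,0],[-2,-11.6,0],[-2.4,-13.8,0],[-2.5,-14.6,0]],"turn":[[0,0,4],[0,0,8],[0,0,12],[0,0,14.2],[0,0,14.2]],"gripper":[1,1,1,1,1]}'
python3 -m crank '{"travel":[[0,0,0],[0,0,0],[0,0,0],[0,0,0],[0,0,0]],"turn":[[0,0,0],[0,0,0],[0,0,0],[0,0,0],[0,0,0]],"gripper":[1,1,1,1,1]}'
python3 - <<'E'
from fit import *
import cv2,pickle
W=cam("wrist");pickle.dump(W,open("w7.pkl","wb"));cv2.imwrite("pics/w7.png",W["pixels"][:,:,::-1])
s=bot.observe();print(s['clock'],s['position'],s['tool_rot'])
E
```

```text
clock: 18.75
position: [0.5591, 0.1796, 0.2269]
tool_rot: [3.141, -0.003, 0.841]
force: [0.0, -0.7, -0.8]
grip_width: 0.0268
finger_force: 39.5
clock: 19.25
position: [0.5235, -0.0344, 0.2242]
tool_rot: [3.141, -0.0, 1.19]
force: [0.2, -0.8, -1.3]
grip_width: 0.0265
finger_force: 39.5
clock: 19.75
position: [0.4983, -0.1813, 0.2239]
tool_rot: [3.141, 0.001, 1.432]
force: [-0.1, -0.1, -0.9]
grip_width: 0.0264
finger_force: 39.5
clock: 20.25
position: [0.4992, -0.1782, 0.2233]
tool_rot: [-3.142, -0.0, 1.435]
force: [0.6, -0.2, -1.3]
grip_width: 0.0268
finger_force: 39.5
20.3 [ 0.49921246 -0.17835008  0.22330908] [-3.14159194e+00 -8.99066311e-06  1.43517033e+00]
```

View pics/w7.png

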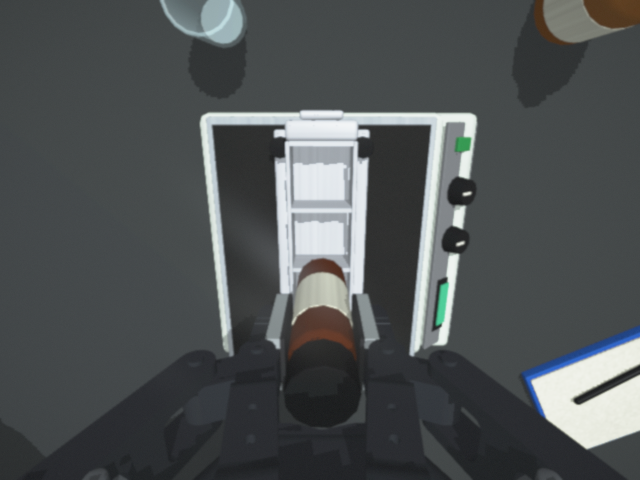

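Same picture as before: divider 3-4 at row 206 and 2-3 near row 265, vial's edge at row 259. Lowering.

```bash
python3 -m crank '{"travel":[[0,-0.1,-2.5],[0,-0.1,-5],[0,-0.1,-7],[0,-0.1,-8.1],[0,-0.1,-8.6]],"turn":[[0,0,0],[0,0,0],[0,0,0],[0,0,0],[0,0,0]],"gripper":[1,1,1,1,1]}'
python3 -m crank '{"travel":[[0,0,-0.2],[0,0,-0.4],[0,0,-0.5],[0,0,-0.6],[0,0,-0.6]],"turn":[[0,0,0],[0,0,0],[0,0,0],[0,0,0],[0,0,0]],"gripper":[1,1,1,1,1]}'
```

```text
clock: 20.8
position: [0.4989, -0.1796, 0.1365]
tool_rot: [-3.141, -0.0, 1.435]
force: [0.2, -0.5, -0.6]
grip_width: 0.0266
finger_force: 39.5
clock: 21.3
position: [0.4998, -0.1801, 0.1333]
tool_rot: [3.14, 0.001, 1.434]
force: [-8.0, 2.1, 28.4]
grip_width: 0.0265
finger_force: 42.9
```

```bash
python3 -m crank '{"travel":[[0,0,0.2],[0,0,0.2],[0,0,0.2],[0,0,0.2],[0,0,0.2]],"turn":[[0,0,0],[0,0,0],[0,0,0],[0,0,0],[0,0,0]],"gripper":[0.7,0.5,0.3,0,0]}'
python3 -m crank '{"travel":[[0,0,1],[0,0,3],[0,0,6],[0,0,10],[0.2,1.8,13]],"turn":[[0,0,0],[0,0,0],[0,0,0],[0,0,0],[0,0,0]],"gripper":[0,0,0,0,0]}'
python3 -m crank '{"travel":[[0.4,4.4,-0.7],[0.8,8.8,-1.4],[1.2,13.2,-2.1],[1.6,17.6,-2.8],[2,22,-3.5]],"turn":[[0,0,-4],[0,0,-8],[0,0,-12],[0,0,-16],[0,0,-20]],"gripper":[0,0,0,0,0]}'
python3 -m crank '{"travel":[[0.2,3.8,-0.7],[0.4,6.8,-1.4],[0.6,9.2,-2.1],[0.6,10.4,-2.8],[0.6,10.4,-3.5]],"turn":[[0,0,-4],[0,0,-8],[0,0,-12],[0,0,-14.2],[0,0,-14.2]],"gripper":[0,0,0,0,0]}'
python3 -m crank '{"travel":[[0,0,0],[0,0,0],[0,0,0],[0,0,0],[0,0,0]],"turn":[[0,0,0],[0,0,0],[0,0,0],[0,0,0],[0,0,0]],"gripper":[0,0,0,0,0]}'
python3 - <<'E'
from fit import *
import cv2,pickle
W=cam("wrist");pickle.dump(W,open("w8.pkl","wb"));a=W["pixels"][:,:,::-1].copy()
m=cv2.inRange(cv2.cvtColor(a,cv2.COLOR_BGR2HSV),(50,120,110),(80,255,255));n,l,st,c=cv2.connectedComponentsWithStats(m)
i=1+st[1:,4].argmax();print(st[i],c[i],backproj(W,[c[i]],.102))
s=bot.observe();print(s['clock'],s['position'],s['tool_rot'])
E
```

```text
clock: 21.8
position: [0.4991, -0.1798, 0.1332]
tool_rot: [-3.141, -0.0, 1.434]
force: [0.0, -0.1, -0.3]
grip_width: 0.082
finger_force: 0.0
clock: 22.3
position: [0.501, -0.1633, 0.2659]
tool_rot: [3.14, 0.001, 1.432]
force: [0.1, 0.6, -0.9]
grip_width: 0.0852
finger_force: 0.0
clock: 22.8
position: [0.521, 0.0599, 0.2288]
tool_rot: [3.141, -0.0, 1.082]
force: [1.5, 0.4, -0.1]
grip_width: 0.0855
finger_force: 0.0
clock: 23.3
position: [0.5268, 0.1642, 0.1935]
tool_rot: [-3.141, -0.001, 0.84]
force: [-0.8, -0.7, -0.1]
grip_width: 0.0856
finger_force: 0.0
clock: 23.8
position: [0.5272, 0.1618, 0.1935]
tool_rot: [3.141, -0.0, 0.837]
force: [-1.1, 0.3, 0.1]
grip_width: 0.0854
finger_force: 0.0
[ 305  230   34   39 1065] [321.06666667 248.86478873] [[0.52541541 0.16135646 0.102     ]]
23.85 [0.52718468 0.16191169 0.19347862] [ 3.14142285e+00 -2.06450825e-04  8.37387027e-01]
```

```bash
python3 -m crank '{"travel":[[-0.2,-0.1,-3],[-0.2,-0.1,-7],[-0.2,-0.1,-11],[-0.2,-0.1,-13],[-0.2,-0.1,-14]],"turn":[[0,0,0],[0,0,0],[0,0,0],[0,0,0],[0,0,0]],"gripper":[0,0,0,0,0]}'
python3 -m crank '{"travel":[[0,0,0],[0,0,0],[0,0,0],[0,0,0],[0,0,0]],"turn":[[0,0,0],[0,0,0],[0,0,0],[0,0,0],[0,0,0]],"gripper":[0.3,0.5,0.6,0.8,1]}' 40
python3 -m crank '{"travel":[[0,0,0],[0,0,0],[0,0,0],[0,0,0],[0,0,0]],"turn":[[0,0,0],[0,0,0],[0,0,0],[0,0,0],[0,0,0]],"gripper":[1,1,1,1,1]}'
```

```text
clock: 24.35
position: [0.5242, 0.1609, 0.0515]
tool_rot: [-3.14, 0.002, 0.838]
force: [0.2, 0.5, -0.3]
grip_width: 0.0853
finger_force: 0.0
clock: 24.85
position: [0.5258, 0.1613, 0.0544]
tool_rot: [3.141, -0.001, 0.837]
force: [-0.4, -0.6, 9.7]
grip_width: 0.0262
finger_force: 38.7
clock: 25.35
position: [0.5258, 0.1613, 0.0544]
tool_rot: [3.141, -0.001, 0.837]
force: [-1.2, -0.9, 9.2]
grip_width: 0.0266
finger_force: 38.7
```

```bash
python3 -m crank '{"travel":[[0,0,1],[0,0,4.5],[0,0,9],[0,0,13.5],[-0.1,-1.5,17]],"turn":[[0,0,0],[0,0,0],[0,0,0],[0,0,0],[0,0,0]],"gripper":[1,1,1,1,1]}'
python3 -m crank '{"travel":[[-0.2,-3,0],[-0.4,-6.5,0],[-0.6,-10,0],[-0.8,-13.5,0],[-1,-17,0]],"turn":[[0,0,4],[0,0,8],[0,0,12],[0,0,16],[0,0,20]],"gripper":[1,1,1,1,1]}'
python3 -m crank '{"travel":[[-0.3,-3.5,0],[-0.6,-6.5,0],[-0.8,-9,0],[-0.9,-10.4,0],[-0.9,-10.9,0]],"turn":[[0,0,4],[0,0,8],[0,0,12],[0,0,14.2],[0,0,14.2]],"gripper":[1,1,1,1,1]}'
python3 -m crank '{"travel":[[0,0,0],[0,0,0],[0,0,0],[0,0,0],[0,0,0]],"turn":[[0,0,0],[0,0,0],[0,0,0],[0,0,0],[0,0,0]],"gripper":[1,1,1,1,1]}'
python3 - <<'E'
from fit import *
import cv2,pickle
W=cam("wrist");cv2.imwrite("pics/w9.png",W["pixels"][:,:,::-1])
s=bot.observe();print(s['clock'],s['position'],s['tool_rot'])
E
```

```text
clock: 25.85
position: [0.524, 0.1479, 0.2269]
tool_rot: [3.141, -0.003, 0.84]
force: [0.8, 0.3, -0.5]
grip_width: 0.0264
finger_force: 39.5
clock: 26.35
position: [0.5137, -0.0252, 0.2242]
tool_rot: [3.141, -0.0, 1.19]
force: [1.0, -0.4, -0.4]
grip_width: 0.0266
finger_force: 39.5
clock: 26.85
position: [0.5047, -0.1345, 0.2239]
tool_rot: [3.141, 0.0, 1.433]
force: [-0.3, 0.9, -0.5]
grip_width: 0.0266
finger_force: 39.4
clock: 27.35
position: [0.5052, -0.1324, 0.2233]
tool_rot: [3.141, -0.0, 1.435]
force: [-0.0, 0.1, -0.7]
grip_width: 0.0267
finger_force: 39.4
27.4 [ 0.50512978 -0.13247926  0.22328106] [-3.14150659e+00 -4.42010591e-05  1.43493433e+00]
```

View pics/w9.png

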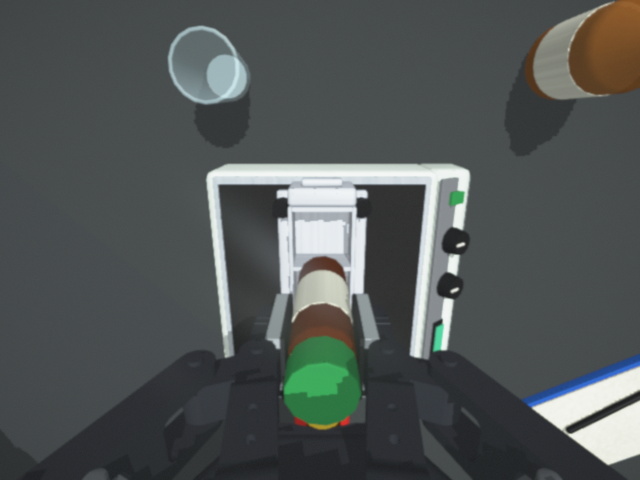

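Green vial lines up the same way (edge at row 257, divider 3-4 near row 262). Lower, release, rise.

```bash
python3 -m crank '{"travel":[[0.1,0,-2.5],[0.1,0,-5],[0.1,0,-7],[0.1,0,-8.1],[0.1,0,-8.6]],"turn":[[0,0,0],[0,0,0],[0,0,0],[0,0,0],[0,0,0]],"gripper":[1,1,1,1,1]}'
python3 -m crank '{"travel":[[0,0,-0.2],[0,0,-0.3],[0,0,-0.4],[0,0,-0.5],[0,0,-0.5]],"turn":[[0,0,0],[0,0,0],[0,0,0],[0,0,0],[0,0,0]],"gripper":[1,1,1,1,1]}'
```

```text
clock: 27.9
position: [0.5059, -0.1327, 0.1365]
tool_rot: [-3.141, -0.0, 1.435]
force: [0.4, -0.4, -0.5]
grip_width: 0.0266
finger_force: 39.4
clock: 28.4
position: [0.5066, -0.133, 0.1333]
tool_rot: [3.14, 0.001, 1.434]
force: [-2.9, -0.2, 12.5]
grip_width: 0.0261
finger_force: 40.7
```

```bash
python3 -m crank '{"travel":[[0,0,0.1],[0,0,0.1],[0,0,0.1],[0,0,0.1],[0,0,0.1]],"turn":[[0,0,0],[0,0,0],[0,0,0],[0,0,0],[0,0,0]],"gripper":[0.7,0.5,0.3,0,0]}'
python3 -m crank '{"travel":[[0,0,1],[0,0,3],[0,0,6],[0,0,10],[0,0,14]],"turn":[[0,0,0],[0,0,0],[0,0,0],[0,0,0],[0,0,0]],"gripper":[0,0,0,0,0]}'
python3 -m crank '{"travel":[[0,0,3],[0,-2,6],[0,-5,6],[0,-7,6],[0,-7,6]],"turn":[[0,0,0],[0,0,0],[0,0,0],[0,0,0],[0,0,0]],"gripper":[0,0,0,0,0]}'
python3 - <<'E'
from fit import *
import cv2
S=cam("scene")["pixels"][190:340,60:260,::-1];W=cam("wrist")["pixels"][:,:,::-1]
cv2.imwrite("pics/end.png",np.hstack([cv2.resize(S,(400,300),interpolation=cv2.INTER_CUBIC),cv2.resize(W,(400,300))]))
E
```

```text
clock: 28.9
position: [0.506, -0.1328, 0.1332]
tool_rot: [-3.141, -0.0, 1.435]
force: [0.3, 0.3, -0.6]
grip_width: 0.0824
finger_force: 0.0
clock: 29.4
position: [0.5057, -0.1325, 0.2753]
tool_rot: [-3.141, -0.0, 1.435]
force: [1.6, -0.7, -0.1]
grip_width: 0.0854
finger_force: 0.0
clock: 29.9
position: [0.5055, -0.2055, 0.3338]
tool_rot: [3.141, 0.001, 1.431]
force: [-0.1, 0.5, -0.0]
grip_width: 0.0854
finger_force: 0.0
```

View pics/end.png

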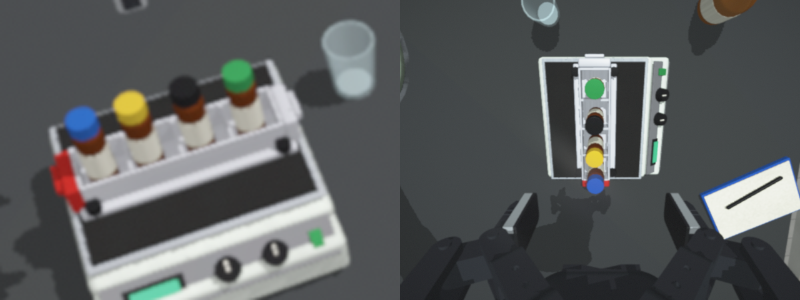

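All four stand in order: blue, yellow, black, green from the red end. Quick numeric check of positions before handing in.

```bash
python3 - <<'E'
from fit import *
import cv2
np.set_printoptions(precision=4,suppress=True)
x=[.4967,-.2029,3.0]
W=cam("wrist");a=W["pixels"][:,:,::-1].copy();h=cv2.cvtColor(a,cv2.COLOR_BGR2HSV)
for n,lo,hi in(("blue",(100,150,150),(118,255,255)),("yellow",(20,140,170),(32,255,255)),("black",(0,0,0),(180,90,38)),("green",(55,120,140),(80,255,255))):
    m=cv2.inRange(h,lo,hi);m[:, :295]=0;m[:,340:]=0;m[320:]=0
    N,l,st,c=cv2.connectedComponentsWithStats(m);i=1+st[1:,4].argmax();p=backproj(W,[c[i]],.181)[0]
    d=p[:2]-x[:2];co,s=np.cos(x[2]),np.sin(x[2]);print(n,st[i],c[i].round(),(1000*np.array([co*d[0]+s*d[1],-s*d[0]+co*d[1]])).round(1))
E
```

```text
blue [299 285  27  26 531] [312. 298.] [-0.7 71.3]
yellow [297 239  28  31 636] [311. 254.] [ 0.1 27.5]
black [312 187  11   7  14] [318. 189.] [ -5.8 -31. ]
green [297 128  30  32 750] [311. 143.] [ -0.6 -68.2]
```

```bash
python3 -c "
from workcell import bot;print(bot.job_done())"
```

```text
the job is handed in; nothing more can be done
None
```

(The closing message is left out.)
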